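# Open the filling port of the blue grain mill

### The arm

A 6-joint arm with a two-finger parallel gripper is mounted at the origin on a cart in front of the work surface, level with it; the furniture and walls round the work are solid. World frame = base frame: x ahead of the robot, y to its left, z up, the work surface at z = 0. Lengths are in m, angles in rad, forces in N, time in s.
With the tool pointing down it reaches from about 0.3 to 0.875 m from the base axis. Payload 6.4 kg.
Tool frame: the origin (TCP) lies at the very end of the fingers, on their centre line; the grasp point (between the pads) lies 19 mm behind it; z points along the fingers, y is the line along which they close (so a half turn about z gives the same grasp; the last joint's range is limited). The gripper opens to 88 mm and grips with 3 to 60 N. Pads are 18 mm wide; open, the fingers measure 123 mm over their backs; the gripper's body (75 mm by 187 mm) begins 45 mm behind the grasp point.
Start: joints at [-0.206, 0.181, 1.607, -0, 1.354, -0.206], TCP at [0.575, 0, 0.239] pointing down, gripper open.
Joint ranges: [-2.99, 2.99], [-0.89, 2.07], [0.3, 2.58], [-1.14, 4.28], [0, 2.63], [-3.12, 3.12]. Speed limits (rad/s): [2.57, 2.57, 3.01, 3.14, 3.14, 3.14].

### API

Orientations are given as a rotation vector (axis times angle).
In Python, from bench import observe, imaging, r gives the robot as it stands.
- The arm moves only by the tool servo_tool, never from a script. Its argument "plan" is a list of rows, each a list of 2 entries, a list of its own where there are three numbers: the shift along the tool's x, y, z in units of 0.15 m (1.0 is 0.15 m), then the turn, a rotation vector about the tool's x, y, z in units of 180 degrees (1.0 is 180 degrees). A call has 1 to 8 rows; each row is the pose to reach, as a shift and turn from the pose commanded when the call began, along the tool's axes at that moment, turning the shorter way round; what a row does not reach only later rows make up. A row lasts 1/10 s, in which the tool goes at most 50 mm and 8.59 degrees, less where a joint would pass 70% of its speed; a pose out of reach is approached as far as the arm can. A call with a number of a shift or a turn outside -1 to 1 is refused whole. A call with a gripper value outside its range is refused whole. "claw" is the finger opening in mm, from 0 to 88.1, set as the call begins (left out, the last holds). The fingers move at their own pace and stop on an object; the grip force is fixed at half the most. Time passes only in rows, so rows that repeat a pose let the fingers close. It gives the time, the measured TCP pose, the force, the opening and the grip force at its end, in the units of the state.
- observe(): the state, without advancing time (a new reading comes with each control period).
- imaging.grab_frame(name): name is "scene" or "side" or "wrist"; returns (picture, depth): 400x640x3 uint8, red, green, blue; 400x640 float32, m along the optical axis (not along the pixel's ray), 0 where there is no reading.
- imaging.camera_params(name): a dict with "vertical_fov" (degrees; the focal length in pixels is half the picture's height over the tangent of half this angle, whatever the lens; pixels are square), "cx", "cy" (the principal point, pixels), "rvec" (rotation vector, rad) and "tvec" (3), from world to camera coordinates, as OpenCV has them. Camera axes: x right, y down, z forward; pixel columns grow to the right and rows downward; lengths in m; the calibration is good to about 2 mm. A picture is of the moment at which its call begins: read the wrist's pose just before it. camera_params takes no time and is no camera call; for the wrist camera it gives the pose at the moment of the call.
- r.job_done(): hands the job in; it is judged then, once.
The state is a dict: "time": time; "joint_positions": joint angles; "qvel": joint speeds; "effort": joint torques, N m; "eef_pos": TCP position; "ee_rot": TCP orientation; "force": force on the tool from outside, world axes, zero at the start; "wrist_torque": the same for the moment, N m; "width": opening from 0.0 (shut) to 1.0 (fully open); "finger_force": force on a finger pad.
Only numpy, scipy, OpenCV 4.12 (cv2) and the standard library are available. Lean on these libraries where they do the work, as an engineer would, in place of code of your own. Each camera call takes 0.05 s, during which the arm holds its last target. There are 200 camera calls.

### The job

Two small electric grain mills stand on the table, one blue and one red, each with a flat metal cover over its filling port. Swing the cover of the blue mill sideways around its pivot screw, by its black knob, until the whole port is open for filling, and let go. Leave the red mill's cover as it is.

Things in the scene. Friction and masses are not known exactly. Their poses are not given: they have to be found in the camera images.
- blue_knob (a point): centre of the black knob on the blue mill's cover: an upright cylinder 18 mm in diameter and 24 mm high that stands on the flat cover, 60 mm from the pivot screw, and travels with it. This point is half-way up, 12 mm above the cover's upper face (about 125 mm above the table). The cover is an aluminium disc 54 mm across, 4 mm thick, with a 24 mm wide arm to the pivot screw.
- blue_pivot (a point): top of the pivot screw's head (15 mm across) on the blue mill, about 130 mm above the table; the cover turns around the vertical line through it. The mill is a blue box, 150 x 130 mm, with a flat blue top 120 mm above the table, held fast by suction feet; beside the knob nothing on it is higher than this screw.
- blue_cover (a joint): angle of the blue mill's cover, rad: 0 is shut, centred on the port; it opens counterclockwise seen from above, up to a stop at 1.6. The port is 40 mm wide, centred 60 mm from the pivot, and entirely clear of the cover from 0.81 on. The cover starts shut or slightly ajar (at most 0.2), turns with slight friction (about 2 N at the knob) and stays where it is left.
- red_knob (a point): centre of the black knob on the cover of the red mill, which is built just like the blue one and stands to its left or right; it is to stay where it is.

How it is judged:
At the end, for the whole second after the job is handed in: The blue mill's cover stands at more than 0.85 rad, so that the whole port is open, and is at rest; the red mill's knob is within 15 mm of where it was (value of joint blue_cover above 0.85 rad and velocity of joint blue_cover between -0.05 and 0.05 rad/s and distance of red_knob from where it was at the start of the episode below 0.015 m); the robot touches nothing.
It fails at once if the red mill's cover is swung (its knob moves more than 15 mm) (distance of red_knob from where it was at the start of the episode above 0.015 m).
It also fails if it takes over 29 s, if anything falls off the work surface, if the arm or the gripper's body presses on something with over 40 N, if the wrist force passes 120 N, or if a joint passes its speed limit or range.

## Working session

There is one attempt and no reset: what is moved stays moved. The work goes in short steps, Python scripts to look and compute and a tool call to move; the robot and the scene stay as the last step left them, time stands still between calls to the robot, and variables do not carry over. Pictures are saved under pics/ and viewed, at most 10 in all, crops included, and the job is handed in when it is done.

Besides the shell and the picture viewer there is one more tool, called after ">>>" as name([rows], argument=value, ...), one row to a line, values as JSON. servo_tool: Moves the arm, as the interface text tells. Its arguments: {"type":"object","properties":{"plan":{"type":"array"},"claw":{"type":"number"}},"required":["plan"]}

```bash
mkdir -p pics
cat > h.py <<'E'
import numpy as np, cv2
from bench import observe, imaging, r
def cam(n):
    p=imaging.camera_params(n); R=cv2.Rodrigues(np.array(p["rvec"],float))[0]
    return p,R,np.array(p["tvec"],float).ravel(),200/np.tan(np.radians(p["vertical_fov"])/2)
def cloud(n,d):
    p,R,t,f=cam(n); v,u=np.mgrid[:400,:640]
    c=np.stack([(u-p["cx"])/f*d,(v-p["cy"])/f*d,d],-1)
    return (c-t)@R
def ray(n,u,v,z):
    p,R,t,f=cam(n); o=-R.T@t; w=R.T@np.array([(u-p["cx"])/f,(v-p["cy"])/f,1]); return o+w*(z-o[2])/w[2]
E
python3 - <<'E'
from h import *
s=observe();print(s["time"],s["eef_pos"],s["ee_rot"])
for n in("scene","side"):
    im,d=imaging.grab_frame(n);cv2.imwrite(f"pics/{n}0.png",im[:,:,::-1]);np.savez(f"{n}0.npz",im=im,d=d);print(imaging.camera_params(n), (d>0).mean())
E
```

```text
0.0 [5.74457285e-01 1.11455551e-04 2.37805395e-01] [-2.22042695e+00 -2.22039106e+00  1.54503064e-03]
{'vertical_fov': 43.89862810427614, 'cx': 327.983340548546, 'cy': 201.37144362138642, 'rvec': array([ 2.12904014, -0.90457049,  0.41802346]), 'tvec': array([-0.37673923,  0.42413285,  0.82463955])} 0.9866171875
{'vertical_fov': 51.977047956450306, 'cx': 312.1569498838153, 'cy': 200.53359830018033, 'rvec': array([ 0.12123415, -2.60854422,  1.70690343]), 'tvec': array([0.58528772, 0.18845675, 0.94121446])} 0.92933984375
```

View pics/scene0.png

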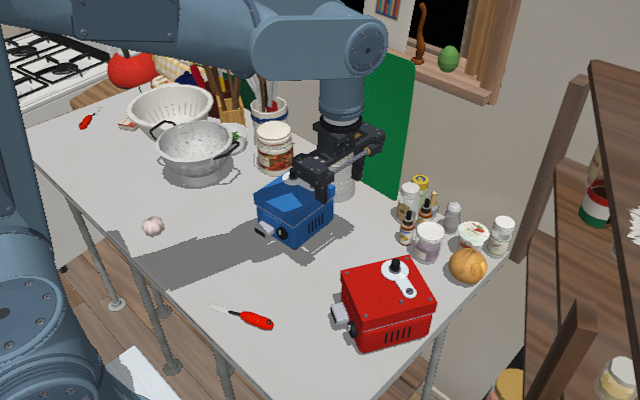

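View pics/side0.png

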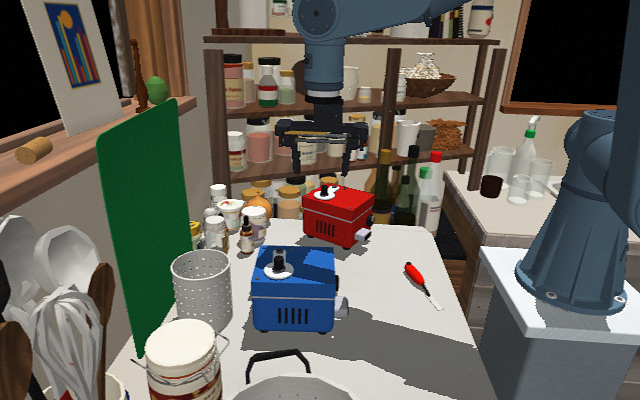

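The scene camera shows the blue mill partly hidden by the gripper at (295,210), with the red mill at (390,300). The side camera shows the blue knob at about (279,262) on its disc. Next I'll get a wrist view and a close side crop.

Run:
```python
from h import *
im,d=imaging.grab_frame("wrist");np.savez("wrist0.npz",im=im,d=d)
z=np.load("side0.npz");c=cv2.resize(z["im"][235:305,240:345],None,fx=6,fy=6,interpolation=cv2.INTER_CUBIC)
o=np.zeros((600,640,3),np.uint8); 
cv2.imwrite("pics/w0.png",im[:,:,::-1]);cv2.imwrite("pics/sc.png",c[:,:,::-1])
P=cloud("side",z["d"]);i=z["im"].astype(int)
b=(i[...,2]>90)&(i[...,2]>i[...,0]*2)&(abs(P[...,2]-.12)<.006)
q=P[b];print(b.sum(),cv2.minAreaRect((q[:,:2]*1000).astype(np.float32)),np.median(q[:,2]))
for u,v in((279,252),(279,262),(279,268)):print(u,v,P[v,u])
```

```text
1438 ((574.320068359375, -145.40380859375), (797.8956909179688, 165.85968017578125), 83.8197250366211) 0.11896770269703782
279 252 [0.64211476 0.15540893 0.1284638 ]
279 262 [0.53614913 0.83023299 0.53592874]
279 268 [0.63271215 0.21701159 0.13283124]
```

View pics/w0.png

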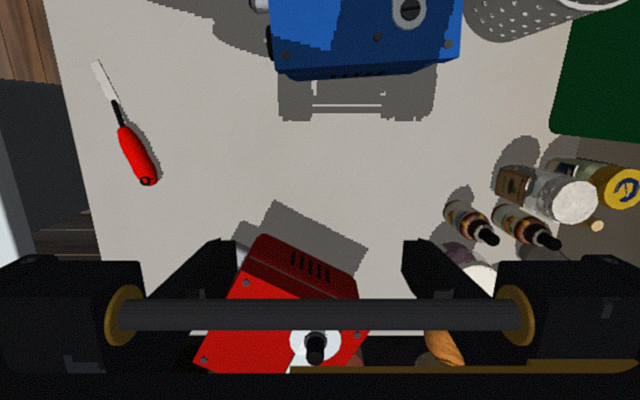

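View pics/sc.png

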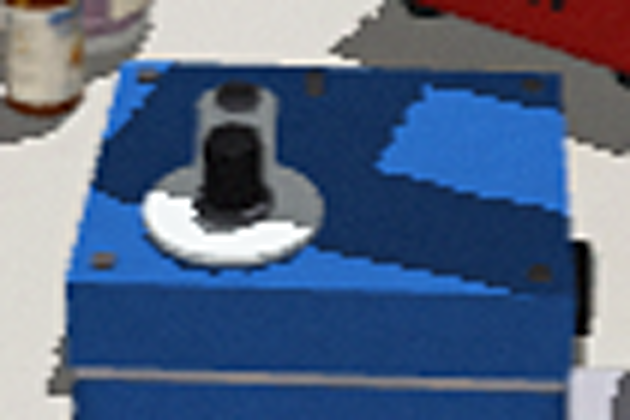

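The wrist view shows the pivot screw at (410,10) with the mill behind it (+y). In the side crop, the screw is at full-image pixel (279.7,250.8), the knob top at (278.7,257.5) and its base at (279,269).

Run:
```python
from h import *
print("pivot side",ray("side",279.7,250.8,.130),"wrist",ray("wrist",410,10,.130))
print("knob top",ray("side",278.7,257.5,.137),"base",ray("side",279.2,268,.113),"disc ctr",ray("side",278.8,268.3,.113))
z=np.load("side0.npz");P=cloud("side",z["d"]);i=z["im"].astype(int)
# mill corners (top), crop px
for a,b in((125,65),(565,75),(72,285),(570,292)):print(ray("side",240+a/6,235+b/6,.12))
m=np.zeros(i.shape[:2],bool);m[240:285,255:300]=1
k=m&(i.max(-1)<45)&(P[...,2]>.118)&(P[...,2]<.142);q=P[k];print(k.sum(),np.median(q,0))
k=m&(i.min(-1)>95)&(abs(P[...,2]-.113)<.02);q=P[k];print(k.sum(),np.median(q,0))
```

```text
pivot side [0.64105482 0.15338309 0.13      ] wrist [0.64149655 0.1456452  0.13      ]
knob top [0.63750317 0.18892369 0.137     ] base [0.63709377 0.18680047 0.113     ] disc ctr [0.63767937 0.18788455 0.113     ]
[0.68402046 0.12196618 0.12      ]
[0.53718369 0.11110524 0.12      ]
[0.67513128 0.24760643 0.12      ]
[0.53228136 0.23506149 0.12      ]
90 [0.63657663 0.21389148 0.13182464]
356 [0.63442062 0.21153861 0.1244399 ]
```

Run:
```python
from h import *
p=ray("side",279.7,250.8,.130)
for n,u,v,z in(("top",278.7,257.5,.149),("base",279.2,268,.125),("disc",278.8,268.3,.125),("top2",278.7,257.5,.137)):
  k=ray("side",u,v,z);print(n,k,np.linalg.norm((k-p)[:2]))
z=np.load("side0.npz");P=cloud("side",z["d"])
print(np.round(P[252:276:2,279],4))
z=np.load("wrist0.npz");P=cloud("wrist",z["d"]);print(P[10,410],P[18,400],P[10,395],P[10,425],P[30,340],P[55,400])
```

```text
top [0.63445439 0.20821463 0.149     ] 0.05522738693452818
base [0.63422961 0.20505695 0.125     ] 0.05212265996861293
disc [0.6347986  0.20611027 0.125     ] 0.05309704256956375
top2 [0.63750317 0.18892369 0.137     ] 0.0357176249838037
[[0.6421 0.1554 0.1285]
 [0.642  0.1565 0.1247]
 [0.6347 0.2031 0.149 ]
 [0.634  0.2079 0.1478]
 [0.6332 0.2133 0.1471]
 [0.5361 0.8302 0.5359]
 [0.6328 0.2162 0.1406]
 [0.633  0.2151 0.1358]
 [0.6327 0.217  0.1328]
 [0.633  0.2151 0.1274]
 [0.6326 0.2183 0.1253]
 [0.6319 0.2229 0.1242]]
[0.64152275 0.14567308 0.12989999] [0.63557615 0.14158609 0.12559002] [0.63148706 0.14695697 0.12531944] [0.65424462 0.14720564 0.124377  ] [0.59085617 0.13480275 0.12000861] [0.63885677 0.11702667 0.12011139]
```

Run:
```python
from h import *
p,R,t,f=cam("wrist");print("wcam",-R.T@t)
for n in("side","scene"):
  z=np.load(n+"0.npz");P=cloud(n,z["d"])[z["d"]>0]
  for x in np.arange(.48,.84,.04):
    row=[]
    for y in np.arange(0.04,.4,.04):
      m=(P[:,0]>x)&(P[:,0]<x+.04)&(P[:,1]>y)&(P[:,1]<y+.04);row.append(round(float(np.percentile(P[m,2],95)),2) if m.sum()>4 else -1)
    print(n,round(x,2),row)
```

```text
wcam [0.5750607  0.07496132 0.38356449]
side 0.48 [0.57, 0.56, 0.0, 0.05, 0.05, 0.0, 0.0, 0.0, 0.0]
side 0.52 [0.57, 0.12, 0.12, 0.12, 0.12, 0.0, 0.0, 0.0, -1]
side 0.56 [0.57, 0.12, 0.12, 0.12, 0.12, 0.06, 0.0, 0.0, -1]
side 0.6 [0.57, 0.12, 0.13, 0.13, 0.14, 0.11, 0.0, 0.0, -1]
side 0.64 [-1, 0.12, 0.13, 0.13, 0.13, 0.11, 0.0, 0.0, 0.11]
side 0.68 [-1, 0.12, 0.12, 0.12, 0.0, 0.0, 0.0, 0.0, 0.13]
side 0.72 [0.0, 0.0, 0.12, 0.12, 0.12, 0.12, 0.0, 0.13, 0.13]
side 0.76 [0.0, -1, 0.12, 0.0, -1, 0.12, -1, -1, 0.13]
side 0.8 [-1, -1, 0.12, 0.12, 0.12, 0.12, -1, 0.0, 0.0]
scene 0.48 [0.61, 0.0, 0.0, 0.05, 0.05, 0.0, 0.0, 0.0, 0.0]
scene 0.52 [0.6, 0.12, 0.12, 0.12, 0.12, 0.0, 0.0, 0.0, 0.0]
scene 0.56 [0.59, 0.12, 0.12, 0.12, 0.12, -1, 0.0, 0.0, 0.12]
scene 0.6 [0.0, 0.12, 0.13, 0.14, 0.15, -1, -1, 0.0, 0.0]
scene 0.64 [0.0, 0.11, 0.12, 0.12, -1, -1, -1, 0.0, 0.0]
scene 0.68 [0.0, 0.09, 0.0, -1, -1, -1, -1, 0.12, 0.13]
scene 0.72 [0.0, 0.0, 0.1, 0.12, -1, -1, -1, 0.12, 0.13]
scene 0.76 [0.0, 0.0, 0.11, -1, -1, 0.08, -1, 0.12, 0.13]
scene 0.8 [0.0, 0.0, 0.02, 0.1, 0.09, -1, -1, -1, -1]
```

>>> servo_tool([
  [[0.25,0.1,0],[0,0,0]],
  [[0.5,0.2,0],[0,0,0]],
  [[0.73,0.3,0],[0,0,0]],
  [[0.73,0.3,0],[0,0,0]],
  [[0.73,0.3,0],[0,0,0]],
], claw=50)

```text
time: 0.65
eef_pos: [0.6197, 0.1101, 0.238]
ee_rot: [-2.219, -2.223, 0.002]
force: [0.1, 0.3, -0.1]
width: 0.578
finger_force: 0.0
```

Run:
```python
from h import *
s=observe();print(s["time"],s["eef_pos"],s["ee_rot"])
np.save("wc.npy",0)
im,d=imaging.grab_frame("wrist");np.savez("wrist1.npz",im=im,d=d);cv2.imwrite("pics/w1.png",im[:,:,::-1])
P=cloud("wrist",d);i=im.astype(int)
k=(d>0)&(P[...,2]>.144)&(P[...,2]<.153)&(abs(P[...,0]-.635)<.04)&(abs(P[...,1]-.2)<.05)
print("knobtop",k.sum(),P[k].mean(0),P[k].min(0),P[k].max(0))
k=(d>0)&(abs(P[...,2]-.130)<.0025)&(abs(P[...,0]-.641)<.02)&(abs(P[...,1]-.15)<.02)
print("piv",k.sum(),P[k].mean(0),P[k].min(0),P[k].max(0))
```

```text
0.65 [0.61966307 0.11010998 0.23801913] [-2.21894757e+00 -2.22306652e+00  1.80754752e-03]
knobtop 493 [0.63441399 0.20574995 0.14888621] [0.6259939  0.19702231 0.14465195] [0.64296522 0.21459662 0.15099313]
piv 231 [0.64224329 0.14667368 0.12911896] [0.63540582 0.13936085 0.12753833] [0.64918192 0.15375239 0.13091025]
```

View pics/w1.png

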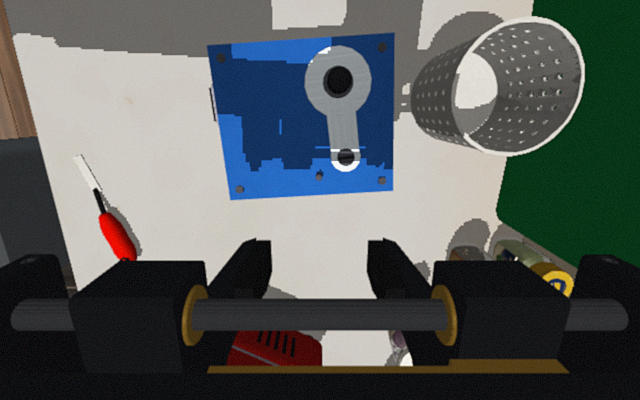

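Knob at (338,80) → (0.634,0.206), pivot at (345,157) → (0.642,0.147). They are 59.6 mm apart, which matches the stated 60 mm. The knob top is at z=0.149, so its centre is at about 0.137. I'll go down around it.

>>> servo_tool([
  [[0.3,0.05,0],[0,0,0]],
  [[0.64,0.095,0],[0,0,0]],
  [[0.64,0.095,0.1],[0,0,0]],
  [[0.64,0.095,0.3],[0,0,0]],
  [[0.64,0.095,0.5],[0,0,0]],
  [[0.64,0.095,0.68],[0,0,0]],
  [[0.64,0.095,0.68],[0,0,0]],
  [[0.64,0.095,0.68],[0,0,0]],
])

```text
time: 1.5
eef_pos: [0.6341, 0.2041, 0.1366]
ee_rot: [-2.223, -2.219, 0.002]
force: [-0.1, 0.5, 0.4]
width: 0.569
finger_force: 0.0
```

>>> servo_tool([
  [[0,0,0],[0,0,0]],
  [[0,0,0],[0,0,0]],
  [[0,0,0],[0,0,0]],
], claw=24)

```text
time: 1.8
eef_pos: [0.6351, 0.2055, 0.1384]
ee_rot: [2.22, 2.22, 0.003]
force: [0.4, 0.6, -0.9]
width: 0.319
finger_force: 0.0
```

>>> servo_tool([
  [[-0.011,-0.054,0],[0,0,-0.044]],
  [[-0.03,-0.107,0],[0,0,-0.089]],
  [[-0.055,-0.156,0],[0,0,-0.133]],
  [[-0.087,-0.201,0],[0,0,-0.178]],
  [[-0.125,-0.241,0],[0,0,-0.222]],
  [[-0.169,-0.275,0],[0,0,-0.267]],
  [[-0.217,-0.304,0],[0,0,-0.311]],
  [[-0.268,-0.325,0],[0,0,-0.356]],
])

```text
time: 2.6
eef_pos: [0.586, 0.1661, 0.1381]
ee_rot: [0.694, 3.062, 0.003]
force: [1.5, 2.7, 0.9]
width: 0.273
finger_force: 1.4
```

>>> servo_tool([
  [[-0.005,-0.028,0],[0,0,-0.022]],
  [[-0.011,-0.054,0],[0,0,-0.044]],
  [[-0.011,-0.054,0],[0,0,-0.044]],
  [[-0.011,-0.054,0],[0,0,-0.044]],
])

```text
time: 3.0
eef_pos: [0.5838, 0.1575, 0.1374]
ee_rot: [0.494, 3.101, 0.0]
force: [0.7, 0.4, 0.5]
width: 0.272
finger_force: 0.3
```

>>> servo_tool([
  [[0,0,0],[0,0,0]],
  [[0,0,0],[0,0,0]],
  [[0,0,-0.15],[0,0,0]],
  [[0,0,-0.4],[0,0,0]],
  [[0,0,-0.65],[0,0,0]],
  [[0,0,-0.8],[0,0,0]],
  [[0,0,-0.8],[0,0,0]],
  [[0,0,-0.8],[0,0,0]],
], claw=40)

```text
time: 3.8
eef_pos: [0.5834, 0.1573, 0.2564]
ee_rot: [0.492, 3.103, -0.0]
force: [0.2, -0.2, 0.4]
width: 0.451
finger_force: 0.0
```

Run:
```python
from h import *
s=observe();print(s["time"],s["eef_pos"],s["ee_rot"],s["force"])
for n in("side","scene","wrist"):
  im,d=imaging.grab_frame(n);P=cloud(n,d)
  k=(d>0)&(P[...,2]>.144)&(P[...,2]<.153)&(P[...,0]>.56)&(P[...,0]<.67)&(P[...,1]>.1)&(P[...,1]<.24)
  if k.sum():
    q=P[k].mean(0);a=np.arctan2(q[1]-.1467,q[0]-.6422);print(n,k.sum(),q,np.hypot(q[1]-.1467,q[0]-.6422),"swing",a-np.radians(97.5))
  if n=="side":cv2.imwrite("pics/s2.png",cv2.resize(im[150:350,200:420],None,fx=3,fy=3)[:,:,::-1])
```

```text
3.8 [0.58336386 0.15732138 0.25635219] [ 4.91793515e-01  3.10273525e+00 -9.93002314e-05] [ 0.20034228 -0.15758984  0.38989784]
side 51 [0.58408072 0.16458809 0.14756413] 0.06080982307862467 swing 1.1413154357014863
scene 40 [0.58067537 0.15861305 0.14774776] 0.06266737878107927 swing 1.2486329998733134
wrist 322 [0.58254284 0.16211697 0.1484047 ] 0.0616170448347345 swing 1.1870033533645892
```

View pics/s2.png

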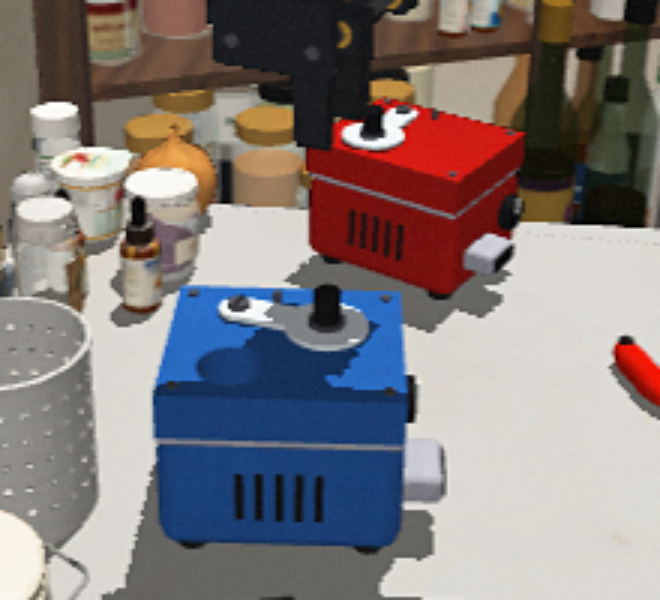

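The crop shows the port at (228,366) fully clear, the cover swung to (327,325), and the gripper free above it. The swing measures about 1.19 rad.

```bash
python3 -c "
from bench import r
print(r.job_done())"
```

```text
the job is handed in; nothing more can be done
None
```

The blue mill's cover is swung open by about 1.19 rad with its port fully clear, the gripper has let go and touches nothing, the red mill was not approached, and the job is handed in (no verdict was returned).

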